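# Turn up the sample tin and start the vibrating table

## Robot

A 7-joint arm with a two-finger parallel gripper is mounted at the origin on the work surface. World frame = base frame: x ahead of the robot, y to its left, z up, the work surface at z = 0. Lengths are in m, angles in rad, forces in N, time in s.
With the tool pointing down it reaches from about 0.4 to 0.85 m from the base axis. Payload 4.5 kg.
Tool frame: the origin (TCP) lies between the finger pads; the fingertips stand r.finger_overhang ahead of it and the grasp point (between the pads) lies 8 mm behind it (r.finger_overhang is the distance from the TCP to the fingertips, in m); z points along the fingers, x is the direction in which the jaws open and shut, and the axes are right-handed (so a half turn about z gives the same grasp; the last joint's range is limited). The gripper opens to 88 mm and grips with 3 to 60 N. Pads are 18 mm wide; open, the fingers measure 123 mm over their backs; the gripper's body (75 mm by 187 mm) begins 45 mm behind the grasp point.
Start: joints at [-1.115, 0.689, -0.195, 1.565, 0.157, 0.902, -0.215], TCP at [0.256, 0.57, 0.25] pointing down, gripper open.
Joint ranges: [-3.01, 3.01], [-0.46, 2.08], [-1.47, 1.51], [0.13, 2.56], [-1, 4.14], [0.04, 2.09], [-2.66, 2.66]. Speed limits (rad/s): [2.57, 2.57, 3.14, 3.14, 3.14, 3.14, 3.14].

## Interface

Orientations are given as a unit quaternion [x, y, z, w].
In Python, from plant import r gives the robot as it stands.
- The arm moves only by the tool move_arm, never from a script. Its argument "targets" is a list that holds one entry, the list of rows, each a list of 7 numbers: the turn, a rotation vector about the world's x, y, z in rad, then the shift along the world's x, y, z in m, then the opening, from 0 (shut) to 1 (fully open). A call has 1 to 5 rows; each row shifts and turns the pose as measured when the row begins; what a row does not reach is not made up. A row lasts 1/10 s, in which the tool goes at most 50 mm and 8.59 degrees, less where a joint would pass 70% of its speed; a pose out of reach is approached as far as the arm can. A call with a gripper value outside its range is refused whole. The fingers move at their own pace and stop on an object; "force" is the grip in N (left out, the last holds). Time passes only in rows, so rows that do not move let the fingers close. It gives the time, the measured TCP pose, the force and the opening at its end, in the units of the state.
- r.get_state(): the state, without advancing time (a new reading comes with each control period).
- r.snapshot(name): name is "scene" or "top"; returns a dict with "frame" (384x512x3 uint8, red, green, blue), "K" (3x3 intrinsics, pixels), "T" (4x4, takes a point from camera to world coordinates). Camera axes: x right, y up, looking along -z (the intrinsics and any distortion apply to the point x, -y, -z); pixel columns grow to the right and rows downward; lengths in m; the calibration is good to about 2 mm. A picture is of the moment at which its call begins. There is no depth.
- r.finish_job(): hands the job in, once; it reports no verdict.
Trained networks look in a picture, given as the dict that the camera call returned (one of the last four; its "shot" number tells which), for a name from the list of things; names that differ only in an ending like _2 or _b are one class to them, and where a whole thing is asked for, a point or a joint stands for the part that bears it (a point fixed in the world has none). Each returns a list of dicts, best first, with "score" (0 to 1); they miss things now and then, are a little off and sometimes report something else, mostly with a low value. They report only what shows in the picture. A call takes as long as a camera call. They do not tell look-alikes from the thing itself.
- r.find_in(picture, query): "centre" ([row, column] in pixels, amid what is visible of it).
The state is a dict: "clock": time; "q": joint angles; "qd": joint speeds; "joint_torque": joint torques, N m; "tool_pos": TCP position; "eef_rot": TCP orientation; "contact_force": force on the tool from outside, world axes, zero at the start; "moment": the same for the moment, N m; "opening": opening from 0.0 (shut) to 1.0 (fully open).
Only numpy, scipy, OpenCV 4.12 (cv2) and the standard library are available. Lean on these libraries where they do the work, as an engineer would, in place of code of your own. Each camera call takes 0.05 s, during which the arm holds its last target. There are 200 camera calls.

## Task

The square white enamel sample tin was left upside down on the drip mat to drain: turn it mouth-up and stand it in the middle of the round steel plate of the vibrating table. Only once it stands there by itself, twist the machine's black start knob clockwise (seen from above) all the way to its stop and let go, so that it springs fully back. Leave the other loose things on the bench where they are.

Things in the scene. Friction and masses are not known exactly. Their poses are not given: they have to be found in the camera images.
- tin: square open tin, white enamel with a dark blue edge at mouth and bottom, 56 x 56 mm outside, 90 mm tall, walls and bottom 4 mm, 110 to 220 g. Origin at the centre of the outside of its bottom, its z axis points from the bottom to the mouth (straight down at the start), x and y are square to its flat sides. It starts mouth-down on the mat and, being flat-sided, lies steadily on a side.
- mat: fixed grey-green ribbed drip mat, 250 mm (its x) by 300 mm (its y), 4 mm thick, origin at the centre of its underside, z up
- shaker: fixed vibrating table, cream housing 200 mm (its x) by 310 mm (its y), housing top 70 mm above the bench; origin at the centre of its underside, z up. The steel plate is 78 mm towards its -y, the knob 78 mm towards its +y
- plate (a point): centre of the upper face of the round steel plate of the vibrating table, 136 mm across, 92 mm above the bench; z up. The plate's edge is free all round, 22 mm above the housing
- knob_grip (a point): grip point of the black start knob, on its vertical axis, 110 mm above the bench. The knob has a bar 64 mm long (along this point's x, which turns with it), 16 mm thick, its top 13 mm above this point; below the bar a disc 68 mm across whose upper face is 23 mm below this point; a white line marks one end of the bar
- start_knob (a joint): turn of the start knob, rad: 0 at rest, grows clockwise seen from above to the stop at 1.05; a spring (0.16 N m at the stop) brings it back to 0
- bowl_a: small round white porcelain bowl, 90 mm across, 42 mm tall, mouth up, on the mat; origin at the centre of its underside
- spatula: steel spatula, 200 mm long, lying on the mat along its own x; origin under its middle
- bowl_b: round white porcelain bowl, 110 mm across, 50 mm tall, mouth up, at the far side of the bench; origin at the centre of its underside
- can: black spray can with a red label, 60 mm across, 170 mm tall, far side; origin at the centre of its underside
- jar: closed jar with a white cap, 72 mm across, 100 mm tall, far side; origin at the centre of its underside
- brush: brush, 180 mm long, lying on the bench between mat and machine, along its own x; origin under its middle
Not all that is in view belongs to the job. What is shaped like the tin but orange or pink is not meant.

How it is judged:
By the outcome, as a careful person would: the job done as asked, in the order asked, and still so for the second after the job is handed in, with the robot touching nothing.
It also fails if it takes over 69 s, if anything falls off the work surface, if the arm or the gripper's body presses on something with over 40 N, if the wrist force passes 120 N, or if a joint passes its speed limit or range.

## Working session

There is one attempt and no reset: what is moved stays moved. The work goes in short steps, Python scripts to look and compute and a tool call to move; the robot and the scene stay as the last step left them, time stands still between calls to the robot, and variables do not carry over. Pictures are saved under pics/ and viewed, about 8 in all and at most 12, crops included, and the job is handed in when it is done.

Besides the shell and the picture viewer there is one more tool, called after "Emit:" as name(argument=value, ...) on one line, values as JSON. move_arm: Moves the arm, as the interface text tells. Its arguments: {"type":"object","properties":{"targets":{"type":"array","items":{"type":"array","items":{"type":"array","items":{"type":"number"}}}},"force":{"type":"number"}},"required":["targets"]}

```bash
mkdir -p pics; ls
python3 - <<'E'
from plant import r
import cv2,numpy as np
s=r.get_state();print({k:np.round(s[k],3) for k in ('clock','tool_pos','eef_rot','opening')},r.finger_overhang)
for n in ('scene','top'):
    p=r.snapshot(n);cv2.imwrite(f'pics/{n}0.png',p['frame'][:,:,::-1])
    print(n,p['K'].tolist(),np.round(p['T'],4).tolist(),[k for k in p])
    for q in ('tin','mat','shaker','knob_grip','bowl_a','brush','spatula','can','jar'):
        print(q,[(np.round(d['centre'],1).tolist(),round(d['score'],2)) for d in r.find_in(p,q)][:3])
E
```

```text
pics
{'clock': np.float64(0.0), 'tool_pos': array([0.256, 0.57 , 0.249]), 'eef_rot': array([ 0.839,  0.543, -0.001,  0.001]), 'opening': np.float64(0.999)} 0.011
scene [[494.05375381279237, 0.0, 248.34211531943802], [0.0, 494.05375381279237, 186.4105877728666], [0.0, 0.0, 1.0]] [[-0.7809, -0.4584, 0.4242, 1.1413], [0.6244, -0.5564, 0.5482, 0.8061], [-0.0152, 0.693, 0.7208, 1.1672], [0.0, 0.0, 0.0, 1.0]] ['frame', 'K', 'T', 'shot']
tin [([130.1, 249.6], 0.91), ([111.5, 266.8], 0.82), ([158.1, 271.8], 0.76)]
mat [([178.1, 210.5], 0.62)]
shaker [([246.0, 303.9], 0.73)]
knob_grip [([248.5, 326.9], 0.94), ([273.2, 220.5], 0.62)]
bowl_a [([242.5, 179.3], 0.61), ([191.5, 195.5], 0.6), ([160.3, 204.9], 0.58)]
brush [([207.5, 244.6], 0.87)]
spatula [([158.5, 170.4], 0.56)]
can [([271.9, 217.3], 0.72), ([178.7, 212.9], 0.43)]
jar [([201.9, 146.7], 0.79)]
top [[435.8167063945528, 0.0, 257.6538255957833], [0.0, 435.8167063945528, 191.1020499502618], [0.0, 0.0, 1.0]] [[-0.0251, 0.9833, -0.1803, 0.2603], [-0.9995, -0.0283, -0.0151, -0.0483], [-0.02, 0.1799, 0.9835, 1.2584], [0.0, 0.0, 0.0, 1.0]] ['frame', 'K', 'T', 'shot']
tin [([247.9, 341.4], 0.94), ([297.2, 367.6], 0.93), ([237.2, 407.6], 0.86)]
mat [([184.4, 318.0], 0.95)]
shaker [([187.8, 166.4], 0.62)]
knob_grip [([188.9, 137.0], 0.66)]
bowl_a [([142.1, 291.0], 0.78), ([91.3, 244.6], 0.64), ([190.4, 139.2], 0.21)]
brush [([178.0, 250.7], 0.87), ([96.7, 308.3], 0.34)]
spatula [([161.2, 367.8], 0.66)]
can [([93.5, 181.3], 0.7)]
jar [([98.7, 309.5], 0.97)]
```

Run:
```python
import cv2
a=cv2.imread('pics/top0.png');cv2.imwrite('pics/topc.png',cv2.resize(a[60:340,90:460],None,fx=2.1,fy=2.1,interpolation=cv2.INTER_CUBIC))
a=cv2.imread('pics/scene0.png');cv2.imwrite('pics/scenec.png',cv2.resize(a[60:330,110:440],None,fx=2.2,fy=2.2,interpolation=cv2.INTER_CUBIC))
```

```text
(no output)
```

View pics/topc.png

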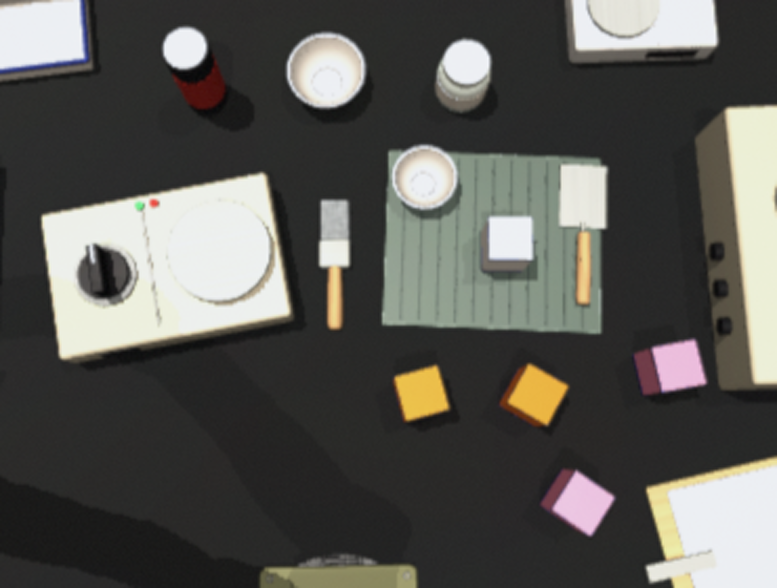

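View pics/scenec.png

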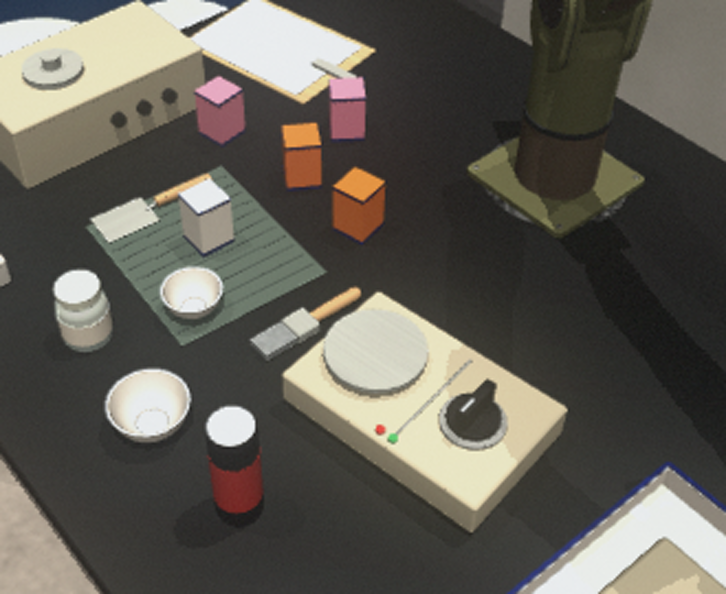

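The white tin is at crop (510,240) in the top view, with bowl_a at upper left and the spatula on its right. The shaker is on the left, with the plate at (220,250) and the knob at (100,270), and the bar's white line points to far x. The orange and pink look-alikes stand in front. I'll flip the tin in two grasps: lay it on its side, then stand it up, tilting the tool about ±45° each time. Next I measure.

```bash
cat > h.py <<'E'
import numpy as np,cv2
from plant import r
def ray(p,px,z):
    """px: Nx2 (col,row) -> world xy on plane z"""
    px=np.atleast_2d(np.array(px,float)); K,T=p['K'],p['T']
    d=np.c_[(px[:,0]-K[0,2])/K[0,0],-(px[:,1]-K[1,2])/K[1,1],-np.ones(len(px))]@T[:3,:3].T
    return (T[:3,3]+d*((z-T[2,3])/d[:,2])[:,None])[:,:2]
def proj(p,X):
    X=np.atleast_2d(X); c=(X-p['T'][:3,3])@p['T'][:3,:3]
    return np.c_[p['K'][0,0]*c[:,0]/-c[:,2]+p['K'][0,2],p['K'][1,1]*-c[:,1]/-c[:,2]+p['K'][1,2]]
def blob(mask,seed):
    n,l,s,c=cv2.connectedComponentsWithStats(mask.astype(np.uint8))
    k=l[int(seed[1]),int(seed[0])]; m=(l==k).astype(np.uint8)
    return m,max(cv2.findContours(m,cv2.RETR_EXTERNAL,cv2.CHAIN_APPROX_NONE)[0],key=len)[:,0,:]
E
python3 - <<'E'
from h import *
print([k for k in dir(r) if k[0]!='_'])
p=r.snapshot('top');f=p['frame'];v=f.min(2).astype(int)
tc=lambda c,w:(90+c/2.1,60+w/2.1)
s=tc(510,229);print('v tin',v[int(s[1]),int(s[0])],f[int(s[1]),int(s[0])])
m,c=blob(v>170,s);w=ray(p,c,0.094)
rc=cv2.minAreaRect(w.astype(np.float32)*1000);print('tin top',rc,len(c))
s=tc(220,250);print(f[int(s[1]),int(s[0])],f[int(tc(155,305)[1]-0),int(tc(60,320)[0])])
sat=f.max(2).astype(int)-v
m,c=blob((sat<18)&(v>120),s);e=ray(p,c,0.092);print('plate',cv2.minEnclosingCircle(e.astype(np.float32)*1000),e.mean(0),m.sum())
m,c=blob(v>90,tc(150,200));w=ray(p,c,0.07);rc=cv2.minAreaRect(w.astype(np.float32)*1000);print('shaker',rc,np.round(cv2.boxPoints(rc)))
for n,q,z in(('disc/knob',(100,270),.11),('bar far end',(92,245),.123),('bar near',(100,295),.123),('bowl_a rim',(425,178),.042),('spat handle end',(583,303),.01),('spat handle',(583,235),.01)):
    print(n,np.round(ray(p,tc(*q),z),3))
k=np.array(tc(100,270));a=f[int(k[1])-24:int(k[1])+24,int(k[0])-24:int(k[0])+24]
t=np.array(tc(510,240));b=f[int(t[1])-24:int(t[1])+24,int(t[0])-24:int(t[0])+24]
ps=r.snapshot('scene');g=ps['frame']
k2=(110+470/2.2,60+410/2.2);a2=g[int(k2[1])-24:int(k2[1])+24,int(k2[0])-24:int(k2[0])+24]
t2=(110+206/2.2,60+215/2.2);b2=g[int(t2[1])-24:int(t2[1])+24,int(t2[0])-24:int(t2[0])+24]
print('origins',[int(k[0])-24,int(k[1])-24],[int(t[0])-24,int(t[1])-24],[int(k2[0])-24,int(k2[1])-24],[int(t2[0])-24,int(t2[1])-24])
cv2.imwrite('pics/z.png',cv2.resize(np.vstack([np.hstack([a,b]),np.hstack([a2,b2])])[:,:,::-1],None,fx=6,fy=6,interpolation=cv2.INTER_CUBIC))
E
```

```text
['Unreachable', 'find_in', 'finger_overhang', 'finish_job', 'get_state', 'snapshot']
v tin 237 [237 240 243]
tin top ((518.5333862304688, -237.27403259277344), (54.54443359375, 56.194278717041016), 87.02112579345703) 77
[237 239 238] [237 239 222]
plate ((496.1338195800781, 215.25306701660156), 172.01393127441406) [0.48266193 0.22868738] 5953
shaker ((500.945068359375, 219.77914428710938), (200.7335662841797, 308.99676513671875), 9.452836990356445) [[377. 356.]
 [427.  51.]
 [625.  84.]
 [575. 389.]]
disc/knob [[0.487 0.293]]
bar far end [[0.517 0.3  ]]
bar near [[0.452 0.288]]
bowl_a rim [[ 0.616 -0.133]]
spat handle end [[ 0.441 -0.345]]
spat handle [[ 0.537 -0.352]]
origins [113, 164] [308, 150] [299, 222] [179, 133]
```

View pics/z.png

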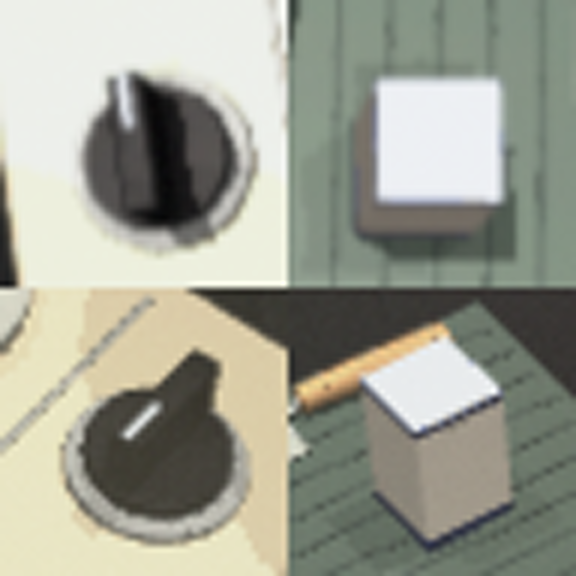

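Emit:
move_arm(targets=[[[0,0,0.08,0.025,-0.042,0,1],[0,0,0.08,0.025,-0.042,0,1],[0,0,0.08,0.025,-0.042,0,1],[0,0,0.08,0.025,-0.042,0,1],[0,0,0.05,0.025,-0.042,0,1]]])

```text
clock: 1.6
tool_pos: [0.3764, 0.3627, 0.25]
eef_rot: [0.714, 0.7, 0.001, -0.004]
contact_force: [0.5, -0.8, 0.2]
opening: 1.005
```

Emit:
move_arm(targets=[[[0,0,0,0.025,-0.042,0,1],[0,0,0,0.025,-0.042,0,1],[0,0,0,0.025,-0.042,0,1],[0,0,0,0.025,-0.042,0,1],[0,0,0,0.025,-0.042,0,1]]])

```text
clock: 2.1
tool_pos: [0.504, 0.1474, 0.2511]
eef_rot: [0.714, 0.701, 0.003, -0.004]
contact_force: [1.4, -0.2, 0.5]
opening: 0.996
```

Emit:
move_arm(targets=[[[0,0,0,0,-0.049,0,1],[0,0,0,0,-0.049,0,1],[0,0,0,0,-0.049,0,1],[0,0,0,0,-0.049,0,1],[0,0,0,0,-0.049,0,1]]])

```text
clock: 2.6
tool_pos: [0.5083, -0.1028, 0.252]
eef_rot: [0.714, 0.7, 0.006, -0.002]
contact_force: [0.7, -0.2, 0.6]
opening: 1.0
```

Emit:
move_arm(targets=[[[0,-0.14,0,0,-0.04,0,1],[0,-0.14,0,0,-0.03,0,1],[0,-0.14,0,0,-0.02,0,1],[0,-0.14,0,0,-0.02,0,1],[0,-0.14,0,0,-0.02,0,1]]])

```text
clock: 3.1
tool_pos: [0.4909, -0.2013, 0.2353]
eef_rot: [0.698, 0.689, 0.147, 0.129]
contact_force: [0.1, -0.8, -0.7]
opening: 1.002
```

```bash
cat > st.py <<'E'
from h import *
from scipy.spatial.transform import Rotation as R
s=r.get_state();M=R.from_quat(s['eef_rot']).as_matrix()
print('t',round(float(s['clock']),2),'tcp',np.round(s['tool_pos'],4),'grasp',np.round(s['tool_pos']-.008*M[:,2],4),'x',np.round(M[:,0],3),'z',np.round(M[:,2],3),'op',round(float(s['opening']),3),'F',np.round(s['contact_force'],1))
print('q',np.round(s['q'],2))
E
python3 st.py
```

```text
t 3.1 tcp [ 0.4909 -0.2013  0.2353] grasp [ 0.4878 -0.2015  0.2427] x [0.008 1.    0.028] z [ 0.382  0.023 -0.924] op 1.002 F [ 0.1 -0.8 -0.7]
q [ 0.77  0.55 -0.56  2.17  0.86  0.17  1.06]
```

Emit:
move_arm(targets=[[[-0.027,-0.05,-0.045,0.03,-0.036,-0.02,1],[0,0,0,0,0,-0.02,1],[0,0,0,0,0,0,1]]])

```text
clock: 3.4
tool_pos: [0.512, -0.2378, 0.2077]
eef_rot: [0.711, 0.672, 0.144, 0.15]
contact_force: [-0.2, 0.0, 0.7]
opening: 1.0
```

```bash
python3 st.py
python3 - <<'E'
from h import *
for i,n in enumerate(('scene','top')):
    p=r.snapshot(n);cv2.imwrite(f'pics/a{i}.png',p['frame'][60:330,110:440,::-1])
a=cv2.imread('pics/a0.png');b=cv2.imread('pics/a1.png');cv2.imwrite('pics/a.png',cv2.resize(np.hstack([a[:,:220],b[:,130:]]),None,fx=1.8,fy=1.8))
E
```

```text
t 3.4 tcp [ 0.512  -0.2378  0.2077] grasp [ 0.5088 -0.2376  0.215 ] x [0.055 0.998 0.004] z [ 0.407 -0.019 -0.913] op 1.0 F [-0.2  0.   0.7]
q [ 0.71  0.61 -0.41  2.15  1.31  0.09  0.64]
```

View pics/a.png

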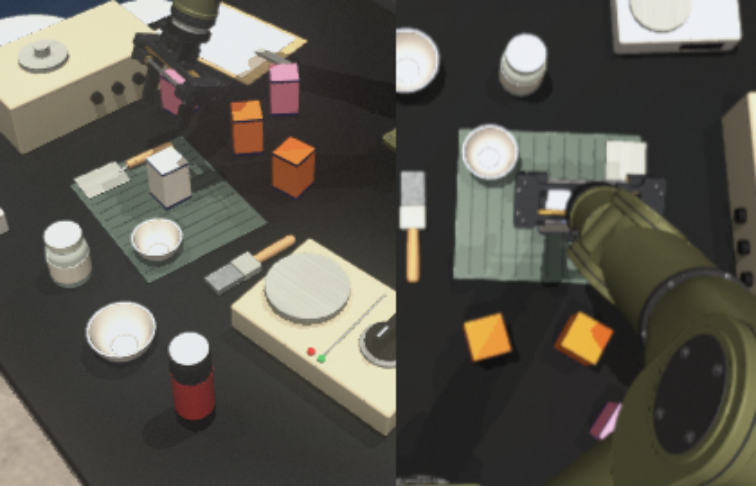

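Emit:
move_arm(targets=[[[0,0,0,0.008,0,-0.04,1],[0,0,0,0.003,0,-0.04,1],[0,0,0,0,0,-0.03,1],[0,0,0,0,0,-0.02,1],[0,0,0,0,0,0,1]]])

```text
clock: 4.0
tool_pos: [0.5119, -0.2343, 0.117]
eef_rot: [0.71, 0.677, 0.136, 0.141]
contact_force: [-0.3, -0.2, 0.2]
opening: 1.002
```

```bash
python3 st.py
```

```text
t 4.0 tcp [ 0.5119 -0.2343  0.117 ] grasp [ 0.5089 -0.2341  0.1244] x [0.048 0.999 0.002] z [ 0.383 -0.016 -0.924] op 1.002 F [-0.3 -0.2  0.2]
q [ 0.85  0.86 -0.71  2.18  1.99  0.4   0.03]
```

Emit:
move_arm(targets=[[[0,-0.05,0,0.007,-0.003,-0.025,1],[0,-0.05,0,0.003,0,-0.02,1],[0,0,0,0,0,-0.01,1],[0,0,0,0,0,0,1]]])

```text
clock: 4.4
tool_pos: [0.5239, -0.2375, 0.0654]
eef_rot: [0.701, 0.67, 0.17, 0.177]
contact_force: [-0.9, 0.1, 0.7]
opening: 1.004
```

```bash
python3 st.py
```

```text
t 4.4 tcp [ 0.5239 -0.2375  0.0654] grasp [ 0.5201 -0.2374  0.0724] x [0.045 0.999 0.001] z [ 0.475 -0.02  -0.88 ] op 1.004 F [-0.9  0.1  0.7]
q [ 0.96  1.07 -0.87  2.23  2.3   0.65 -0.15]
```

Emit:
move_arm(targets=[[[0,-0.1,0,0,0,-0.001,1],[0,-0.1,0,0,0,-0.001,1],[0,0,0,0,0,0,1]]])

```text
clock: 4.7
tool_pos: [0.5263, -0.2382, 0.0671]
eef_rot: [0.678, 0.651, 0.237, 0.246]
contact_force: [-0.6, -0.0, 0.2]
opening: 1.001
```

```bash
python3 st.py
```

```text
t 4.7 tcp [ 0.5263 -0.2382  0.0671] grasp [ 0.5212 -0.238   0.0732] x [ 0.039  0.999 -0.   ] z [ 0.641 -0.026 -0.767] op 1.001 F [-0.6 -0.   0.2]
q [ 1.07  1.23 -1.    2.34  2.61  0.9  -0.25]
```

Emit:
move_arm(targets=[[[0,0,0,-0.003,0,-0.002,0.3],[0,0,0,0,0,0,0.3],[0,0,0,0,0,0,0.3],[0,0,0,0,0,0,0.3],[0,0,0,0,0,0,0.3]]], force=25)

```text
clock: 5.2
tool_pos: [0.5272, -0.2392, 0.07]
eef_rot: [0.675, 0.655, 0.232, 0.248]
contact_force: [-0.1, 0.4, -1.4]
opening: 0.638
```

Emit:
move_arm(targets=[[[0,0,0,0,0,0,0.3],[0,0,0,0,0,0.03,0.3],[0,0,0,0,0,0.04,0.3],[0,0,0,0,0,0.04,0.3],[0,0,0,0,0,0.04,0.3]]])

```text
clock: 5.7
tool_pos: [0.5237, -0.2377, 0.2164]
eef_rot: [0.679, 0.654, 0.23, 0.241]
contact_force: [0.1, -0.9, -1.3]
opening: 0.631
```

```bash
python3 st.py
```

```text
t 5.7 tcp [ 0.5237 -0.2377  0.2164] grasp [ 0.5187 -0.2375  0.2226] x [ 0.037  0.999 -0.002] z [ 0.628 -0.025 -0.778] op 0.631 F [ 0.1 -0.9 -1.3]
q [ 1.11  0.82 -1.03  2.3   2.31  0.54 -0.21]
```

Emit:
move_arm(targets=[[[0,0.14,0,0,0,0,0.3],[0,0.14,0,0,0,0,0.3],[0,0.14,0,0,0,0,0.3],[0,0.14,0,0,0,0,0.3],[0,0.14,0,0,0,0,0.3]]])

```text
clock: 6.2
tool_pos: [0.5084, -0.2577, 0.2009]
eef_rot: [0.708, 0.686, 0.085, 0.144]
contact_force: [0.1, -0.5, -1.8]
opening: 0.634
```

```bash
python3 st.py
```

```text
t 6.2 tcp [ 0.5084 -0.2577  0.2009] grasp [ 0.5058 -0.257   0.2084] x [ 0.045  0.996 -0.077] z [ 0.318 -0.088 -0.944] op 0.634 F [ 0.1 -0.5 -1.8]
q [ 0.82  0.67 -0.64  2.08  1.21  0.38  0.77]
```

Emit:
move_arm(targets=[[[0,0.14,0,0,0,0,0.3],[0,0.14,0,0,0,0,0.3],[0,0.14,0,0,0,0,0.3],[0,0.14,0,0,0,0,0.3],[0,0.14,0,0,0,0,0.3]]])

```text
clock: 6.7
tool_pos: [0.5049, -0.2597, 0.203]
eef_rot: [0.694, 0.695, -0.162, -0.095]
contact_force: [0.2, -0.9, -1.6]
opening: 0.635
```

```bash
python3 st.py
```

```text
t 6.7 tcp [ 0.5049 -0.2597  0.203 ] grasp [ 0.5078 -0.2589  0.2104] x [-0.018  0.995 -0.093] z [-0.356 -0.094 -0.93 ] op 0.635 F [ 0.2 -0.9 -1.6]
q [ 0.64  0.89 -0.7   1.5   0.65  1.36  1.32]
```

Emit:
move_arm(targets=[[[0.09,0.13,0,0,0,0,0.3],[0,0.13,0,0,0,0,0.3],[0,0.13,0,0,0,0,0.3],[0,0.13,0,0,0,0,0.3],[0,0,0,0,0,0,0.3]]])

```text
clock: 7.2
tool_pos: [0.5076, -0.2555, 0.1994]
eef_rot: [0.626, 0.649, -0.306, -0.306]
contact_force: [-0.7, 0.3, -1.7]
opening: 0.636
```

```bash
python3 st.py
```

```text
t 7.2 tcp [ 0.5076 -0.2555  0.1994] grasp [ 0.5138 -0.2554  0.2044] x [-0.028  1.     0.014] z [-0.78  -0.013 -0.626] op 0.636 F [-0.7  0.3 -1.7]
q [ 0.48  1.17 -0.59  1.03  0.55  1.99  1.52]
```

Emit:
move_arm(targets=[[[0,0,0,0.001,-0.008,-0.04,0.3],[0,0,0,0,0,-0.04,0.3],[0,0,0,0,0,-0.04,0.3],[0,0,0,0,0,-0.03,0.3],[0,0,0,0,0,0,0.3]]])

```text
clock: 7.7
tool_pos: [0.5106, -0.2634, 0.0464]
eef_rot: [0.63, 0.652, -0.298, -0.299]
contact_force: [-0.4, -0.7, -0.1]
opening: 0.633
```

```bash
python3 st.py
python3 - <<'E'
from h import *
for i,n in enumerate(('scene','top')):
    p=r.snapshot(n);cv2.imwrite(f'pics/a{i}.png',p['frame'][60:330,110:440,::-1])
a=cv2.imread('pics/a0.png');b=cv2.imread('pics/a1.png');cv2.imwrite('pics/b.png',cv2.resize(np.hstack([a[:170,:160],b[40:210,130:300]]),None,fx=2.4,fy=2.4))
E
```

```text
t 7.7 tcp [ 0.5106 -0.2634  0.0464] grasp [ 0.5167 -0.2633  0.0515] x [-0.028  0.999  0.015] z [-0.765 -0.012 -0.644] op 0.633 F [-0.4 -0.7 -0.1]
q [ 0.48  1.36 -0.57  1.    0.63  1.82  1.51]
```

View pics/b.png

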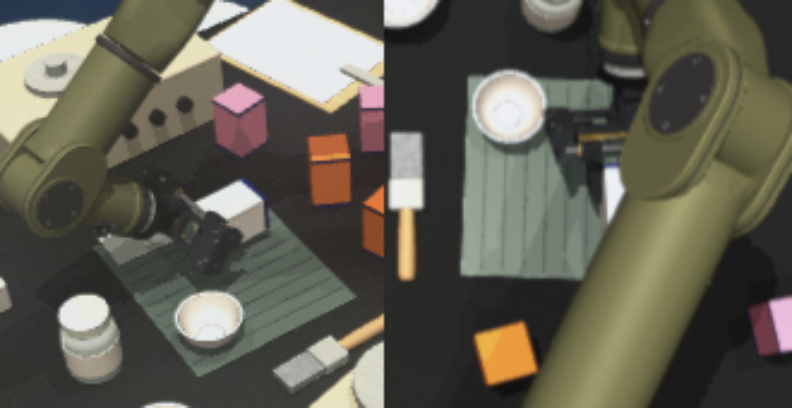

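Emit:
move_arm(targets=[[[0,0,0,0,0,-0.012,0.3],[0,0,0,0,0,-0.004,0.3],[0,0,0,0,0,0,0.3]]])

```text
clock: 8.1
tool_pos: [0.5154, -0.265, 0.0387]
eef_rot: [0.633, 0.653, -0.294, -0.293]
contact_force: [0.2, -0.2, -0.2]
opening: 0.635
```

```bash
python3 st.py
```

```text
t 8.1 tcp [ 0.5154 -0.265   0.0387] grasp [ 0.5214 -0.2649  0.0439] x [-0.026  1.     0.01 ] z [-0.756 -0.013 -0.654] op 0.635 F [ 0.2 -0.2 -0.2]
q [ 0.48  1.37 -0.57  0.99  0.63  1.81  1.51]
```

Emit:
move_arm(targets=[[[0,0.035,0,-0.002,0,-0.008,0.3],[0,0,0,0,0,-0.003,0.3]]])

```text
clock: 8.3
tool_pos: [0.5146, -0.2654, 0.0297]
eef_rot: [0.629, 0.648, -0.305, -0.304]
contact_force: [0.8, -0.3, -0.8]
opening: 0.635
```

```bash
python3 st.py; python3 -c "
from h import *
print(np.round(r.get_state()['joint_torque'],1),np.round(r.get_state()['moment'],2))
p=r.snapshot('scene');cv2.imwrite('pics/c.png',cv2.resize(p['frame'][90:220,100:260,::-1],None,fx=4.5,fy=4.5,interpolation=cv2.INTER_CUBIC))"
```

```text
t 8.3 tcp [ 0.5146 -0.2654  0.0297] grasp [ 0.5208 -0.2653  0.0347] x [-0.025  1.     0.01 ] z [-0.776 -0.013 -0.63 ] op 0.635 F [ 0.8 -0.3 -0.8]
q [ 0.46  1.4  -0.56  0.95  0.63  1.84  1.52]
[  0.4 -71.4  -5.4 -10.7  -0.1   3.5   0.1] [ 0.01 -0.88 -0.03]
```

View pics/c.png

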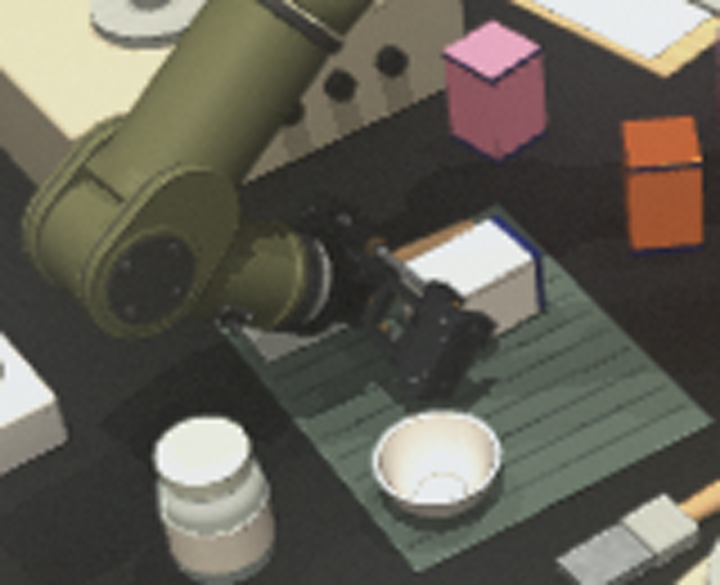

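Emit:
move_arm(targets=[[[0,0,0,-0.001,0,-0.002,0.3],[0,0,0,0,0,0,0.82],[0,0,0,0,0,0,0.82],[0,0,0,0,0,0,0.82]]])

```text
clock: 8.75
tool_pos: [0.5147, -0.266, 0.0302]
eef_rot: [0.63, 0.648, -0.303, -0.302]
contact_force: [-0.4, -0.2, 0.5]
opening: 0.822
```

Emit:
move_arm(targets=[[[0,0,0,0.012,0,0.012,0.82],[0,0,0,0.018,0,0.025,0.82],[0,-0.1,0,0.01,0,0.045,1],[0,-0.14,0,0,0,0.045,1],[0,-0.14,0,0,0,0.045,1]]])

```text
clock: 9.25
tool_pos: [0.5522, -0.2618, 0.1925]
eef_rot: [0.673, 0.695, -0.18, -0.179]
contact_force: [0.4, -0.9, 1.4]
opening: 0.998
```

Emit:
move_arm(targets=[[[0,-0.14,0,-0.02,0.02,0.02,1],[0,-0.14,0,-0.02,0.02,0,1],[0,-0.14,0,-0.02,0.02,0,1],[0,-0.14,0,-0.01,0.02,0,1],[0,-0.14,0,0,0.02,0,1]]])

```text
clock: 9.75
tool_pos: [0.4877, -0.1685, 0.2242]
eef_rot: [0.698, 0.71, 0.058, 0.073]
contact_force: [2.2, -1.0, -0.7]
opening: 0.998
```

```bash
python3 st.py
python3 - <<'E'
from h import *
for i,n in enumerate(('scene','top')):
    p=r.snapshot(n);cv2.imwrite(f'pics/d{i}.png',p['frame'][:,:,::-1])
    print(n,[(np.round(d['centre'],1).tolist(),round(d['score'],2)) for d in r.find_in(p,'tin')][:4])
a=cv2.imread('pics/d0.png');b=cv2.imread('pics/d1.png');cv2.imwrite('pics/d.png',cv2.resize(np.hstack([a[90:220,130:260],b[110:240,270:400]]),None,fx=3,fy=3,interpolation=cv2.INTER_CUBIC))
E
```

```text
t 9.75 tcp [ 0.4877 -0.1685  0.2242] grasp [ 0.4862 -0.1684  0.232 ] x [-0.016  1.    -0.023] z [ 0.186 -0.02  -0.982] op 0.998 F [ 2.2 -1.  -0.7]
q [ 0.74  0.62 -0.75  2.07  0.84  0.55  0.99]
scene [([110.0, 267.0], 0.95), ([154.7, 206.7], 0.67), ([130.3, 248.8], 0.65), ([154.8, 272.1], 0.65)]
top [([296.4, 358.6], 0.78), ([248.8, 342.4], 0.74), ([245.9, 288.2], 0.56), ([188.9, 137.8], 0.22)]
```

View pics/d.png

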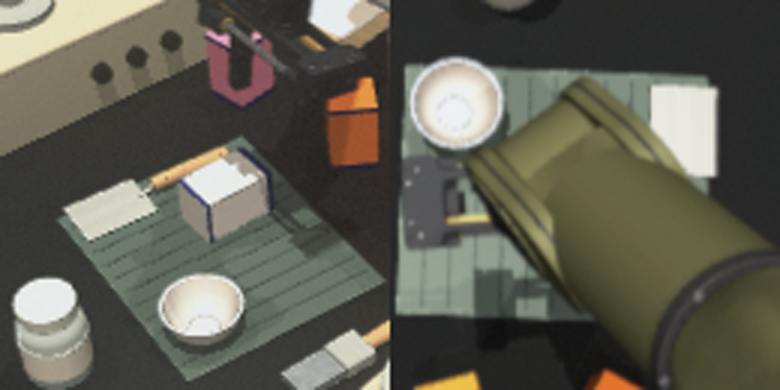

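Run:
```python
from h import *
p=r.snapshot('scene')
c=np.array([(179,184),(211,206),(271,180),(243,150)])/3+[130,90]
w=ray(p,c,.060);print(np.round(w,3),np.round(w.mean(0),4))
f=p['frame'];b=f[90:220,130:260]
```

```text
[[ 0.539 -0.288]
 [ 0.532 -0.236]
 [ 0.456 -0.228]
 [ 0.451 -0.289]] [ 0.4947 -0.2602]
```

Emit:
move_arm(targets=[[[0.02,-0.1,0,-0.008,-0.025,-0.01,0.85],[0,-0.1,0,-0.008,-0.025,-0.01,0.85],[0,-0.1,0,-0.008,-0.025,-0.01,0.85],[0,-0.1,0,-0.008,-0.02,-0.01,0.85],[0,-0.1,0,0,0,-0.01,0.85]]])

```text
clock: 10.5
tool_pos: [0.4727, -0.2432, 0.186]
eef_rot: [0.69, 0.694, 0.126, 0.163]
contact_force: [-0.6, 0.1, 0.0]
opening: 0.85
```

```bash
python3 st.py
```

```text
t 10.5 tcp [ 0.4727 -0.2432  0.186 ] grasp [ 0.4695 -0.2428  0.1934] x [ 0.006  0.999 -0.053] z [ 0.4   -0.05  -0.915] op 0.85 F [-0.6  0.1  0. ]
q [ 0.91  0.69 -0.7   2.25  1.86  0.31  0.18]
```

Emit:
move_arm(targets=[[[0.05,-0.1,0.03,-0.008,-0.02,-0.02,0.85],[0,-0.1,0,-0.004,0,-0.02,0.85],[0,-0.1,0,0,0,-0.02,0.85],[0,0,0,0,0,0,0.85]]])

```text
clock: 10.9
tool_pos: [0.4701, -0.2654, 0.125]
eef_rot: [0.669, 0.665, 0.227, 0.243]
contact_force: [-0.7, 0.7, -0.8]
opening: 0.847
```

```bash
python3 st.py
```

```text
t 10.9 tcp [ 0.4701 -0.2654  0.125 ] grasp [ 0.4651 -0.2652  0.1312] x [ 0.013  1.    -0.02 ] z [ 0.627 -0.024 -0.779] op 0.847 F [-0.7  0.7 -0.8]
q [ 1.23  1.09 -1.08  2.41  2.49  0.78 -0.13]
```

Emit:
move_arm(targets=[[[0.02,0,0.035,0.006,0.002,-0.03,0.85],[0,0,0,0.004,0,-0.03,0.85],[0,0,0,0,0,-0.02,0.85],[0,0,0,0,0,-0.012,0.85],[0,0,0,0,0,0,0.85]]])

```text
clock: 11.4
tool_pos: [0.4913, -0.2756, 0.0341]
eef_rot: [0.661, 0.673, 0.229, 0.24]
contact_force: [0.4, 1.1, -0.3]
opening: 0.852
```

```bash
python3 st.py
```

```text
t 11.4 tcp [ 0.4913 -0.2756  0.0341] grasp [ 0.4863 -0.2755  0.0403] x [-0.01  1.   -0.02] z [ 0.626 -0.009 -0.78 ] op 0.852 F [ 0.4  1.1 -0.3]
q [ 1.21  1.3  -0.99  2.32  2.63  0.84 -0.06]
```

Emit:
move_arm(targets=[[[0.02,0,0,-0.006,0.008,0,0.85],[0,0,0,-0.004,0.002,-0.005,0.85],[0,0,0,0,0,0,0.85]]])

```text
clock: 11.7
tool_pos: [0.4834, -0.2671, 0.0338]
eef_rot: [0.662, 0.671, 0.235, 0.237]
contact_force: [0.5, 1.2, -0.5]
opening: 0.853
```

```bash
python3 st.py;python3 -c "
from h import *
p=r.snapshot('scene');cv2.imwrite('pics/e.png',cv2.resize(p['frame'][90:220,130:290,::-1],None,fx=4.5,fy=4.5,interpolation=cv2.INTER_CUBIC))"
```

```text
t 11.7 tcp [ 0.4834 -0.2671  0.0338] grasp [ 0.4784 -0.2672  0.04  ] x [-0.011  1.    -0.007] z [ 0.629  0.001 -0.778] op 0.853 F [ 0.5  1.2 -0.5]
q [ 1.21  1.32 -1.    2.35  2.64  0.86 -0.07]
```

View pics/e.png

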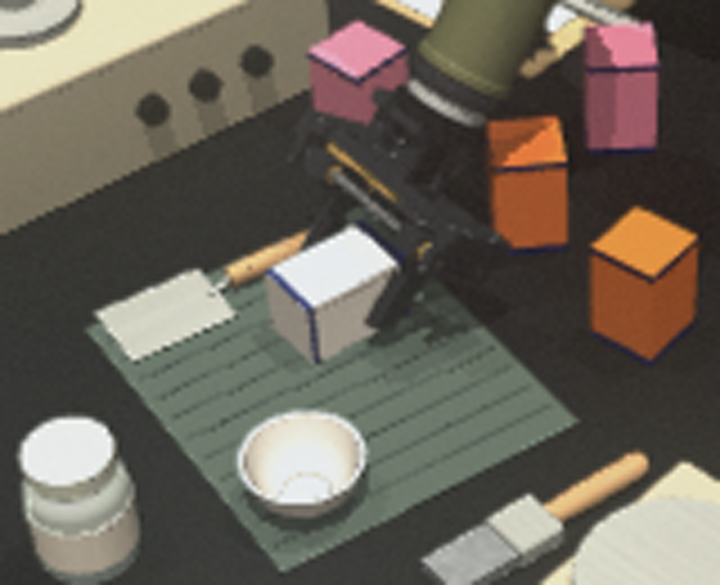

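Emit:
move_arm(targets=[[[0,0,0,0,0.002,-0.006,0.85],[0,0,0,0,0,0,0.3],[0,0,0,0,0,0,0.3],[0,0,0,0,0,0,0.3],[0,0,0,0,0,0,0.3]]], force=28)

```text
clock: 12.25
tool_pos: [0.484, -0.2654, 0.0285]
eef_rot: [0.662, 0.671, 0.235, 0.238]
contact_force: [0.1, -0.3, 1.5]
opening: 0.635
```

```bash
python3 st.py
```

```text
t 12.25 tcp [ 0.484  -0.2654  0.0285] grasp [ 0.479  -0.2654  0.0347] x [-0.011  1.    -0.008] z [ 0.63   0.001 -0.777] op 0.635 F [ 0.1 -0.3  1.5]
q [ 1.21  1.33 -1.    2.35  2.65  0.87 -0.07]
```

Emit:
move_arm(targets=[[[0,0,0,0,0,0.03,0.3],[0,0,0,0,0,0.04,0.3],[0,0,0,0,0,0.04,0.3],[0,0,0,0,0,0.04,0.3],[0,0,0,0,0,0.04,0.3]]])

```text
clock: 12.75
tool_pos: [0.4797, -0.2629, 0.2156]
eef_rot: [0.666, 0.67, 0.234, 0.229]
contact_force: [0.3, -1.1, -2.0]
opening: 0.633
```

```bash
python3 st.py
```

```text
t 12.75 tcp [ 0.4797 -0.2629  0.2156] grasp [ 0.4747 -0.2629  0.2219] x [-0.007  1.     0.005] z [ 0.619  0.009 -0.785] op 0.633 F [ 0.3 -1.1 -2. ]
q [ 1.26  0.83 -1.07  2.32  2.3   0.45 -0.07]
```

Emit:
move_arm(targets=[[[0,0.14,0,0.005,0.01,0.01,0.3],[0,0.14,0,0.005,0.01,0.01,0.3],[0,0.14,0,0.005,0.01,0.01,0.3],[0,0.14,0,0.005,0.02,0.01,0.3],[0,0.14,0,0.005,0.03,0.01,0.3]]])

```text
clock: 13.25
tool_pos: [0.4786, -0.2579, 0.2189]
eef_rot: [0.697, 0.695, 0.101, 0.145]
contact_force: [-0.8, -0.9, -1.3]
opening: 0.632
```

Emit:
move_arm(targets=[[[0,0.14,0,0,0.03,0,0.3],[0,0.14,0,0,0.03,0,0.3],[0,0.14,0,0,0.03,0,0.3],[0,0.14,0,0,0.03,0,0.3],[0,0.14,0,0,0.03,0,0.3]]])

```text
clock: 13.75
tool_pos: [0.4734, -0.1116, 0.221]
eef_rot: [0.69, 0.701, -0.151, -0.102]
contact_force: [0.7, -0.8, -1.8]
opening: 0.636
```

```bash
python3 st.py
```

```text
t 13.75 tcp [ 0.4734 -0.1116  0.221 ] grasp [ 0.4762 -0.1111  0.2285] x [-0.027  0.997 -0.065] z [-0.352 -0.071 -0.933] op 0.636 F [ 0.7 -0.8 -1.8]
q [ 0.52  0.82 -0.83  1.7   0.58  1.29  1.06]
```

Emit:
move_arm(targets=[[[0.06,0.12,0,0.006,0.036,0.005,0.3],[0,0.12,0,0.006,0.036,0.005,0.3],[0,0.12,0,0.006,0.036,0,0.3],[0,0.1,0,0.006,0.036,0,0.3],[0,0.06,0,0.006,0.036,0,0.3]]])

```text
clock: 14.25
tool_pos: [0.5047, 0.0751, 0.2297]
eef_rot: [0.625, 0.648, -0.309, -0.308]
contact_force: [-0.4, -0.5, -1.5]
opening: 0.634
```

Emit:
move_arm(targets=[[[0,0,0,0.004,0.036,0,0.3],[0,0,0,0.002,0.036,0,0.3],[0,0,0,0,0,0,0.3]]])

```text
clock: 14.55
tool_pos: [0.5091, 0.1562, 0.2251]
eef_rot: [0.621, 0.65, -0.311, -0.31]
contact_force: [-0.5, 0.3, -1.4]
opening: 0.638
```

```bash
python3 st.py
```

```text
t 14.55 tcp [0.5091 0.1562 0.2251] grasp [0.5154 0.1563 0.23  ] x [-0.037  0.999  0.017] z [-0.789 -0.019 -0.614] op 0.638 F [-0.5  0.3 -1.4]
q [ 0.02  1.16 -0.79  1.1   0.21  1.88  0.91]
```

Emit:
move_arm(targets=[[[-0.017,-0.019,0,0,-0.012,-0.02,0.3],[0,0,0,0,0,-0.02,0.3],[0,0,0,0,0,-0.02,0.3],[0,0,0,0,0,0,0.3]]])

```text
clock: 14.95
tool_pos: [0.5083, 0.1443, 0.1603]
eef_rot: [0.625, 0.651, -0.311, -0.298]
contact_force: [-0.6, -0.4, -0.7]
opening: 0.634
```

```bash
python3 st.py
python3 - <<'E'
from h import *
p=r.snapshot('scene');cv2.imwrite('pics/f_raw.png',p['frame'][:,:,::-1])
q=r.snapshot('top')
t0=cv2.imread('pics/top0.png')
th=np.linspace(0,2*np.pi,60);c=np.array([.5136,.143])
X=np.c_[c[0]+.068*np.cos(th),c[1]+.068*np.sin(th),np.full(60,.092)]
kn=np.array([.488,.297]);u=np.array([np.cos(.164),np.sin(.164)]);v=np.array([-u[1],u[0]])
bar=np.array([[*(kn+a*.032*u+b*.008*v),.123] for a,b in((1,1),(1,-1),(-1,-1),(-1,1))])
s0=cv2.imread('pics/scene0.png');outs=[]
for im,P,o in((t0,q,(100,130)),(s0,p,(245,175)),(p['frame'][:,:,::-1].copy(),p,(245,130))):
    o=np.array(o);im=cv2.resize(im[o[1]:o[1]+130,o[0]:o[0]+125],None,fx=2.1*1,fy=2.1,interpolation=cv2.INTER_CUBIC)
    if o[1]!=130 or o[0]==100:
        for Y in(X,bar): cv2.polylines(im,[np.round((proj(P,Y)+.5-o)*2.1).astype(int)],True,(0,0,255),1)
    outs.append(im)
cv2.imwrite('pics/f.png',np.hstack(outs))
E
```

```text
t 14.95 tcp [0.5083 0.1443 0.1603] grasp [0.5145 0.1445 0.1653] x [-0.041  0.999 -0.002] z [-0.777 -0.033 -0.629] op 0.634 F [-0.6 -0.4 -0.7]
q [ 0.03  1.22 -0.76  1.14  0.28  1.79  0.93]
```

View pics/f.png

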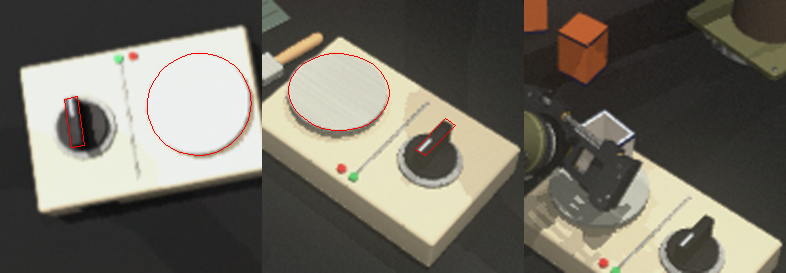

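Emit:
move_arm(targets=[[[0,0,0,0.001,-0.001,-0.006,0.3],[0,0,0,0,0,0,0.3]]])

```text
clock: 15.25
tool_pos: [0.5108, 0.1443, 0.1575]
eef_rot: [0.626, 0.651, -0.309, -0.298]
contact_force: [0.1, 0.4, -1.4]
opening: 0.636
```

```bash
python3 st.py
```

```text
t 15.25 tcp [0.5108 0.1443 0.1575] grasp [0.517  0.1445 0.1626] x [-0.039  0.999  0.001] z [-0.774 -0.029 -0.632] op 0.636 F [ 0.1  0.4 -1.4]
q [ 0.03  1.22 -0.76  1.14  0.28  1.78  0.93]
```

Emit:
move_arm(targets=[[[0,0,0,0,0,-0.003,0.3],[0,0,0,0,0,0,0.3]]])

```text
clock: 15.45
tool_pos: [0.5114, 0.1444, 0.1551]
eef_rot: [0.626, 0.651, -0.308, -0.298]
contact_force: [0.3, 0.0, -1.8]
opening: 0.631
```

```bash
python3 st.py
```

```text
t 15.45 tcp [0.5114 0.1444 0.1551] grasp [0.5176 0.1446 0.1602] x [-0.038  0.999  0.002] z [-0.773 -0.029 -0.633] op 0.631 F [ 0.3  0.  -1.8]
q [ 0.03  1.23 -0.76  1.14  0.28  1.78  0.94]
```

Emit:
move_arm(targets=[[[0,0.005,0,-0.002,-0.001,-0.003,0.3],[0,0,0,0,0,0,0.3]]])

```text
clock: 15.65
tool_pos: [0.5094, 0.1434, 0.1524]
eef_rot: [0.626, 0.651, -0.309, -0.299]
contact_force: [-1.2, 0.2, -1.3]
opening: 0.634
```

Emit:
move_arm(targets=[[[0,0,0,0,0,-0.003,0.3],[0,0,0,0,0,0,0.3]]])

```text
clock: 15.85
tool_pos: [0.5094, 0.1434, 0.1492]
eef_rot: [0.626, 0.651, -0.309, -0.299]
contact_force: [0.2, -0.4, -1.0]
opening: 0.633
```

```bash
python3 st.py
```

```text
t 15.85 tcp [0.5094 0.1434 0.1492] grasp [0.5156 0.1436 0.1543] x [-0.038  0.999  0.002] z [-0.776 -0.028 -0.63 ] op 0.633 F [ 0.2 -0.4 -1. ]
q [ 0.03  1.23 -0.76  1.14  0.28  1.77  0.94]
```

Emit:
move_arm(targets=[[[0,0,0,0,0,-0.002,0.3],[0,0,0,0,0,0,0.3]]])

```text
clock: 16.05
tool_pos: [0.5095, 0.1435, 0.1476]
eef_rot: [0.625, 0.651, -0.309, -0.299]
contact_force: [0.9, -0.4, -0.8]
opening: 0.636
```

Emit:
move_arm(targets=[[[0,0,0,0,0,-0.002,0.3],[0,0,0,0,0,0,0.3]]])

```text
clock: 16.25
tool_pos: [0.5097, 0.1435, 0.1478]
eef_rot: [0.625, 0.651, -0.309, -0.3]
contact_force: [-0.3, 0.4, -1.2]
opening: 0.632
```

```bash
python3 st.py;python3 -c "
from h import *
p=r.snapshot('scene');a=p['frame'][120:220,250:345,::-1]
cv2.imwrite('pics/g.png',cv2.resize(a,None,fx=6,fy=6,interpolation=cv2.INTER_CUBIC))"
```

```text
t 16.25 tcp [0.5097 0.1435 0.1478] grasp [0.5159 0.1437 0.1529] x [-0.039  0.999  0.004] z [-0.777 -0.028 -0.629] op 0.632 F [-0.3  0.4 -1.2]
q [ 0.03  1.24 -0.76  1.14  0.28  1.77  0.94]
```

View pics/g.png

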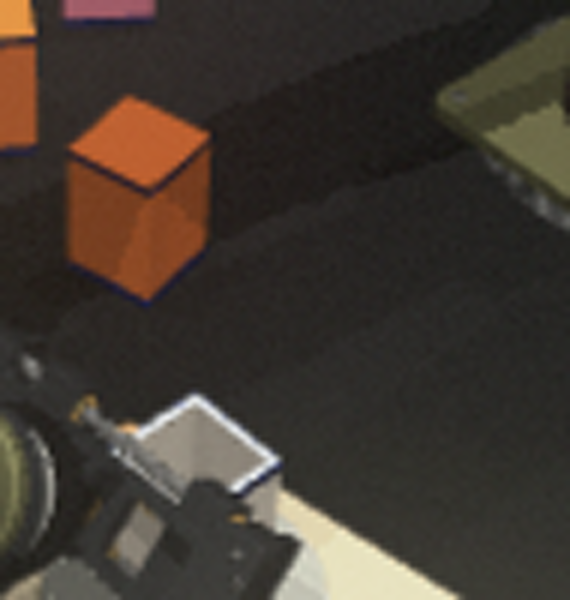

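Run:
```python
from h import *
p=r.snapshot('scene')
w=ray(p,np.array([(197,395),(281,462),(237,494)])/6+[250-.4,120-.4],.182);print(np.round(w,3),np.linalg.norm(w[1]-w[0]))
```

```text
[[0.486 0.114]
 [0.485 0.17 ]
 [0.513 0.171]] 0.05563494842915107
```

Emit:
move_arm(targets=[[[0,0,0,0,0,-0.001,0.5],[0,0,0,0,0,0,0.66],[0,0,0,0,0,0,0.7],[0,0,0,0,0,0,0.85],[0,0,0,0,0,0,0.95]]], force=10)

```text
clock: 16.85
tool_pos: [0.5091, 0.1435, 0.1465]
eef_rot: [0.625, 0.651, -0.31, -0.3]
contact_force: [0.5, -0.4, -0.6]
opening: 0.859
```

```bash
python3 st.py
```

```text
t 16.85 tcp [0.5091 0.1435 0.1465] grasp [0.5153 0.1437 0.1516] x [-0.039  0.999  0.004] z [-0.778 -0.028 -0.628] op 0.859 F [ 0.5 -0.4 -0.6]
q [ 0.03  1.24 -0.76  1.14  0.28  1.77  0.94]
```

Emit:
move_arm(targets=[[[0,0,0,0,0,0.012,0.95],[0,0,0,0.005,0,0.025,0.95],[0,0,0,0.005,0,0.04,0.95],[0,0,0,0,0,0.045,0.95],[0,-0.1,0,0,0,0.045,0.95]]])

```text
clock: 17.35
tool_pos: [0.5167, 0.1414, 0.3127]
eef_rot: [0.638, 0.662, -0.285, -0.27]
contact_force: [0.9, 0.0, 0.1]
opening: 0.952
```

Emit:
move_arm(targets=[[[0,-0.14,0,0,0.02,0,0.95],[0,-0.14,0,0,0.03,0,0.95],[0,-0.14,0,0,0.03,0,0.95],[0,-0.14,0,-0.01,0.03,0,0.95],[0,-0.14,0,-0.01,0.03,0,0.95]]])

```text
clock: 17.85
tool_pos: [0.5022, 0.2845, 0.3247]
eef_rot: [0.702, 0.712, -0.028, -0.017]
contact_force: [0.9, -0.2, 0.1]
opening: 0.952
```

```bash
python3 st.py
python3 - <<'E'
from h import *
for n in('scene','top'):
    p=r.snapshot(n);cv2.imwrite(f'pics/h_{n}.png',p['frame'][:,:,::-1])
    print(n,[(np.round(d['centre'],1).tolist(),round(d['score'],2)) for d in r.find_in(p,'tin')][:5],'expected',proj(p,[.5136,.143,.15]).round(1))
E
```

```text
t 17.85 tcp [0.5022 0.2845 0.3247] grasp [0.5027 0.2846 0.3327] x [-0.015  1.    -0.014] z [-0.064 -0.015 -0.998] op 0.952 F [ 0.9 -0.2  0.1]
q [-0.15  0.66 -0.8   1.54  0.45  1.2   0.56]
scene [([110.6, 266.3], 0.96), ([154.3, 273.9], 0.92), ([109.4, 210.7], 0.81), ([129.3, 246.9], 0.8), ([207.5, 281.9], 0.77)] expected [[281.6 203.9]]
top [([245.9, 288.8], 0.95), ([298.0, 366.4], 0.81), ([247.1, 343.4], 0.73)] expected [[190.5 174.1]]
```

Emit:
move_arm(targets=[[[0.014,-0.064,0.12,-0.014,0.012,-0.03,0.95],[0,0,0.028,0,0,-0.04,0.95],[0,0,0,0,0,-0.04,0.95],[0,0,0,0,0,-0.04,0.95],[0,0,0,0,0,0,0.95]]])

```text
clock: 18.55
tool_pos: [0.495, 0.2892, 0.1702]
eef_rot: [0.651, 0.759, -0.004, 0.004]
contact_force: [-0.2, -0.9, -0.9]
opening: 0.951
```

```bash
python3 st.py
```

```text
t 18.55 tcp [0.495  0.2892 0.1702] grasp [0.495  0.2893 0.1782] x [-0.152  0.988 -0.012] z [ 0.001 -0.012 -1.   ] op 0.951 F [-0.2 -0.9 -0.9]
q [-0.22  0.81 -0.7   1.78  0.7   0.83  0.45]
```

Emit:
move_arm(targets=[[[0.012,0,0.012,-0.007,0.007,-0.03,0.95],[0,0,0,0,0,-0.02,0.95],[0,0,0,0,0,0,0.95]]])

```text
clock: 18.85
tool_pos: [0.4937, 0.2946, 0.1213]
eef_rot: [0.65, 0.76, 0.002, 0.002]
contact_force: [-0.5, -0.7, -0.3]
opening: 0.949
```

```bash
python3 st.py
```

```text
t 18.85 tcp [0.4937 0.2946 0.1213] grasp [0.4937 0.2946 0.1293] x [-0.154  0.988 -0.001] z [ 0.005 -0.    -1.   ] op 0.949 F [-0.5 -0.7 -0.3]
q [-0.26  0.88 -0.64  1.82  0.78  0.72  0.38]
```

Emit:
move_arm(targets=[[[0,0,0.008,-0.006,0.0025,-0.01,0.95],[0,0,0,0,0,-0.006,0.95],[0,0,0,0,0,0,0.95]]])

```text
clock: 19.15
tool_pos: [0.491, 0.2979, 0.1081]
eef_rot: [0.649, 0.761, 0.004, 0.003]
contact_force: [0.4, 0.3, 0.1]
opening: 0.953
```

```bash
python3 st.py
```

```text
t 19.15 tcp [0.491  0.2979 0.1081] grasp [0.4909 0.2978 0.1161] x [-0.158  0.987  0.001] z [ 0.011  0.003 -1.   ] op 0.953 F [0.4 0.3 0.1]
q [-0.27  0.89 -0.62  1.83  0.81  0.69  0.35]
```

Emit:
move_arm(targets=[[[0,-0.011,0,-0.003,-0.001,-0.003,0.95],[0,0,0,0,0,0,0.5],[0,0,0,0,0,0,0.05],[0,0,0,0,0,0,0.05],[0,0,0,0,0,0,0.05]]], force=25)

```text
clock: 19.65
tool_pos: [0.4887, 0.2976, 0.1072]
eef_rot: [0.649, 0.761, 0.01, 0.008]
contact_force: [-0.3, -0.2, -0.4]
opening: 0.611
```

Emit:
move_arm(targets=[[[0,0,0,0,0,0,0.05],[0,0,0,0,0,0,0.05],[0,0,0,0,0,0,0.05]]])

```text
clock: 19.95
tool_pos: [0.489, 0.2977, 0.1073]
eef_rot: [0.649, 0.761, 0.01, 0.008]
contact_force: [0.5, -0.5, -1.2]
opening: 0.334
```

```bash
python3 st.py
```

```text
t 19.95 tcp [0.489  0.2977 0.1073] grasp [0.4888 0.2976 0.1153] x [-0.158  0.988  0.001] z [ 0.026  0.005 -1.   ] op 0.334 F [ 0.5 -0.5 -1.2]
q [-0.29  0.88 -0.61  1.85  0.83  0.66  0.32]
```

Emit:
move_arm(targets=[[[0,0.026,0,-0.001,-0.001,-0.003,0.05],[0,0,0,0,0,0,0.05],[0,0,0,0,0,0,0.05],[0,0,0,0,0,0,0.05]]])

```text
clock: 20.35
tool_pos: [0.4879, 0.2975, 0.1041]
eef_rot: [0.649, 0.761, 0.002, -0.002]
contact_force: [0.3, 0.1, -1.7]
opening: 0.179
```

```bash
python3 st.py; python3 -c "
from h import *;print(r.get_state()['moment'])"
```

```text
t 20.35 tcp [0.4879 0.2975 0.1041] grasp [0.4879 0.2974 0.1121] x [-0.158  0.987  0.006] z [-0.     0.006 -1.   ] op 0.179 F [ 0.3  0.1 -1.7]
q [-0.27  0.9  -0.63  1.83  0.81  0.68  0.36]
[ 0.05957477 -0.04586891  0.04176958]
```

Gripped at opening 0.179 (16 mm). Now I turn clockwise (−z).

Emit:
move_arm(targets=[[[0,0,-0.14,0,0,0,0.05],[0,0,-0.14,0,0,0,0.05],[0,0,-0.14,0,0,0,0.05],[0,0,-0.14,0,0,0,0.05],[0,0,-0.14,0,0,0,0.05]]])

```text
clock: 20.85
tool_pos: [0.488, 0.2983, 0.1042]
eef_rot: [0.876, 0.482, 0.004, -0.001]
contact_force: [1.1, 1.7, -4.3]
opening: 0.179
```

```bash
python3 st.py; python3 -c "
from h import *;print(r.get_state()['moment'])"
```

```text
t 20.85 tcp [0.488  0.2983 0.1042] grasp [0.4879 0.2982 0.1122] x [0.535 0.845 0.009] z [ 0.007  0.006 -1.   ] op 0.179 F [ 1.1  1.7 -4.3]
q [-0.38  0.86 -0.44  1.84  0.63  0.57 -0.21]
[ 0.03286152 -0.11489685  0.14677992]
```

Emit:
move_arm(targets=[[[0,0,-0.12,0,-0.0007,0,0.05],[0,0,-0.12,0,0,0,0.05],[0,0,-0.08,0,0,0,0.05],[0,0,-0.04,0,0,0,0.05]]])

```text
clock: 21.25
tool_pos: [0.4882, 0.2986, 0.1042]
eef_rot: [0.95, 0.311, 0.006, 0.0]
contact_force: [1.7, 1.0, -2.5]
opening: 0.183
```

```bash
python3 st.py; python3 -c "
from h import *;print(r.get_state()['moment'])"
```

```text
t 21.25 tcp [0.4882 0.2986 0.1042] grasp [0.4881 0.2986 0.1122] x [0.806 0.592 0.011] z [ 0.012  0.003 -1.   ] op 0.183 F [ 1.7  1.  -2.5]
q [-0.44  0.84 -0.33  1.85  0.52  0.53 -0.48]
[0.10544694 0.15130147 0.58557564]
```

Emit:
move_arm(targets=[[[0,0,-0.04,0,0,0,0.05],[0,0,0,0,0,0,0.05]]])

```text
clock: 21.45
tool_pos: [0.488, 0.2989, 0.1042]
eef_rot: [0.956, 0.293, 0.006, 0.001]
contact_force: [1.9, 0.8, -2.6]
opening: 0.186
```

```bash
python3 st.py; python3 -c "
from h import *;print(r.get_state()['moment'])"
```

```text
t 21.45 tcp [0.488  0.2989 0.1042] grasp [0.4879 0.2989 0.1122] x [0.828 0.56  0.012] z [ 0.013  0.003 -1.   ] op 0.186 F [ 1.9  0.8 -2.6]
q [-0.45  0.84 -0.32  1.85  0.5   0.52 -0.51]
[-0.11045434 -0.16039495  0.61322746]
```

Emit:
move_arm(targets=[[[0,0,0,0,0,0,1],[0,0,0,0,0,0,1],[0,0,0,0,0,0,1],[0,0,0,0,0,0,1],[0,0,0,0,0,0,1]]])

```text
clock: 21.95
tool_pos: [0.4877, 0.2977, 0.1047]
eef_rot: [0.956, 0.292, 0.006, 0.001]
contact_force: [0.6, -0.2, 0.6]
opening: 0.615
```

Emit:
move_arm(targets=[[[0,0,0,0,0,0,1],[0,0,0,0,0,0,1],[0,0,0,0,0,0,1],[0,0,0,0,0,0,1],[0,0,0,0,0,0,1]]])

```text
clock: 22.45
tool_pos: [0.4876, 0.2986, 0.1049]
eef_rot: [0.957, 0.292, 0.006, 0.0]
contact_force: [-0.1, 0.3, 0.1]
opening: 1.001
```

```bash
python3 st.py
```

```text
t 22.45 tcp [0.4876 0.2986 0.1049] grasp [0.4875 0.2986 0.1129] x [0.83  0.558 0.011] z [ 0.012  0.003 -1.   ] op 1.001 F [-0.1  0.3  0.1]
q [-0.44  0.84 -0.32  1.85  0.5   0.52 -0.51]
```

Emit:
move_arm(targets=[[[0,0,0,0,0,0.02,1],[0,0,0,0,0,0.04,1],[0,0,0,0,0,0.045,1],[0,0,0,0,0,0.045,1],[0,0,0,-0.01,0.04,0.03,1]]])

```text
clock: 22.95
tool_pos: [0.477, 0.3287, 0.2846]
eef_rot: [0.958, 0.288, -0.0, 0.005]
contact_force: [1.0, 1.0, 0.3]
opening: 1.003
```

Emit:
move_arm(targets=[[[0,0,0,-0.03,0.04,0.01,1],[0,0,0,-0.03,0.04,0,1],[0,0,0,-0.03,0.04,0,1],[0,0,0,-0.03,0.04,0,1],[0,0,0,-0.02,0.04,0,1]]])

```text
clock: 23.45
tool_pos: [0.3378, 0.5332, 0.3022]
eef_rot: [0.959, 0.282, 0.006, 0.002]
contact_force: [0.0, 1.4, 0.7]
opening: 1.003
```

```bash
python3 st.py
python3 - <<'E'
from h import *
ims=[]
for n,o in(('top',(90,60)),('scene',(130,60))):
    p=r.snapshot(n);a=p['frame'][o[1]:o[1]+250,o[0]:o[0]+270,::-1];ims.append(cv2.resize(a,None,fx=1.48,fy=1.6*1.1,interpolation=cv2.INTER_CUBIC) if 0 else cv2.resize(a,None,fx=1.48,fy=1.48,interpolation=cv2.INTER_CUBIC))
    kn=np.array([.488,.297]);u=np.array([np.cos(.164),np.sin(.164)]);v=np.array([-u[1],u[0]])
    bar=np.array([[*(kn+s*.032*u+b*.008*v),.123] for s,b in((1,1),(1,-1),(-1,-1),(-1,1))])
    tin=np.array([[.5136+s*.028,.143+b*.028,.182] for s,b in((1,1),(1,-1),(-1,-1),(-1,1))])
    z=p['frame'][:,:,::-1];c=(proj(p,[[.5,.23,.1]])[0]).astype(int)-[60,50]
    z=cv2.resize(z[c[1]:c[1]+100,c[0]:c[0]+120],None,fx=3.33,fy=3.33,interpolation=cv2.INTER_CUBIC)[:180*2-40]
    for Y in(bar,tin): cv2.polylines(z,[np.round((proj(p,Y)+.5-c)*3.33).astype(int)],True,(0,0,255),1)
    ims[-1]=np.vstack([ims[-1][:270],z[:,:399] if z.shape[1]>=399 else z])[:600]
cv2.imwrite('pics/i.png',np.hstack(ims))
E
```

```text
t 23.45 tcp [0.3378 0.5332 0.3022] grasp [0.3377 0.5333 0.3102] x [0.84  0.542 0.011] z [ 0.013 -0.001 -1.   ] op 1.003 F [0.  1.4 0.7]
q [-0.85  0.66 -0.44  1.48  0.32  1.07 -0.79]Traceback (most recent call last):
  File "<stdin>", line 11, in <module>
    return _nx.concatenate(arrs, 0, dtype=dtype, casting=casting)
           ~~~~~~~~~~~~~~~^^^^^^^^^^^^^^^^^^^^^^^^^^^^^^^^^^^^^^^
ValueError: all the input array dimensions except for the concatenation axis must match exactly, but along dimension 1, the array at index 0 has size 400 and the array at index 1 has size 399
```

Run:
```python
from h import *
ims=[]
kn=np.array([.488,.297]);u=np.array([np.cos(.164),np.sin(.164)]);v=np.array([-u[1],u[0]])
bar=np.array([[*(kn+s*.032*u+b*.008*v),.123] for s,b in((1,1),(1,-1),(-1,-1),(-1,1))])
tin=np.array([[.5136+s*.028,.143+b*.028,.182] for s,b in((1,1),(1,-1),(-1,-1),(-1,1))])
for n,o in(('top',(90,60)),('scene',(130,80))):
    p=r.snapshot(n);f=p['frame'][:,:,::-1]
    a=cv2.resize(f[o[1]:o[1]+200,o[0]:o[0]+270],(400,296),interpolation=cv2.INTER_CUBIC)
    c=(proj(p,[[.5,.23,.1]])[0]).astype(int)-[60,45]
    z=cv2.resize(f[c[1]:c[1]+90,c[0]:c[0]+120],(400,300),interpolation=cv2.INTER_CUBIC)
    for Y in(bar,tin): cv2.polylines(z,[np.round((proj(p,Y)+.5-c)*10/3).astype(int)],True,(0,0,255),1)
    ims.append(np.vstack([a,z]))
cv2.imwrite('pics/i.png',np.hstack(ims))
```

```text
(no output)
```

View pics/i.png

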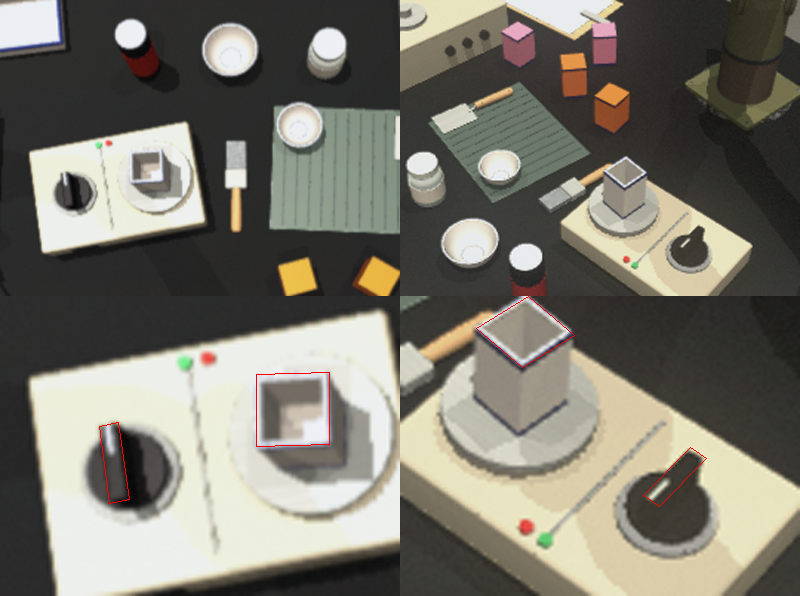

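The last picture shows the tin standing mouth-up, with its rim on the predicted outline in both views. The knob bar is back on its rest outline, and the bowls, spatula and brush are in place. Handing in.

```bash
python3 -c "
from plant import r
print(r.finish_job())"
```

```text
the job is handed in; nothing more can be done
None
```

The tin now stands mouth-up in the middle of the steel plate. After that I turned the start knob clockwise to its stop and let it spring back. I handed the job in at about 23.6 s, and no verdict was reported.

- **Turning the tin:** I did it in two grasps: first laying it on its side on the mat, then lifting it, tilting it mouth-up and setting it on the plate.
- **Tin check:** The final pictures from both cameras show it upright by itself. Its rim is within about 2 mm of the plate's centre.
- **Knob check:** The gripper turned about 64° (the stop is at 60°). The moment rose to 0.6 N m, well above the spring's 0.16, so the knob was at its stop and the pads slipped slightly. In the last pictures the bar is back on its rest line.
- **Other things:** By eye the other loose things are where they started, and the arm stands clear. I did not measure their positions again.
- **Weak checks:** The force reading was too noisy (about ±1 N) to show the tin touching the plate. I took contact from the arm no longer going down, and the last picture confirmed it. On the second grasp the arm drifted about 12 mm sideways and may have brushed the lying tin. I corrected this before gripping.

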